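# Load the cartridge press and hold its lever at the fourth click

### The arm

A 6-joint arm with a two-finger parallel gripper is mounted at the origin on the work surface; the furniture and walls round the work are solid. World frame = base frame: x ahead of the robot, y to its left, z up, the work surface at z = 0. Lengths are in m, angles in degrees, forces in N, time in s.
With the tool pointing down it reaches from about 0.4 to 0.825 m from the base axis. Payload 7 kg.
Tool frame: the origin (TCP) lies at the very end of the fingers, on their centre line; the grasp point (between the pads) lies hold_point_z behind it (hold_point_z is the distance from the TCP to the grasp point, in m); z points along the fingers, y is the line along which they close (so a half turn about z gives the same grasp; the last joint's range is limited). The gripper opens to 88 mm and grips with 3 to 60 N. Pads are 19 mm wide; open, the fingers measure 130 mm over their backs; the gripper's body (78 mm by 193 mm) begins 47 mm behind the grasp point.
Start: joints at [80.163, 20.546, 0.682, 0, -70.136, -16.507], TCP at [0.3, 0.605, 0.227] pointing down, gripper open.
Joint ranges: [-176.03, 176.03], [-82.01, 121.73], [-58.28, 71.71], [-173.87, 95.51], [-174.79, -0.11], [-173.66, 173.66]. Speed limits (degrees/s): [136.94, 136.94, 172.46, 180, 180, 180].

### API

Orientations are given as [roll, pitch, yaw] about the fixed x, y, z axes, in that order (R = Rz(yaw) Ry(pitch) Rx(roll)).
In Python, from plant import get_obs, snapshot, close_job, hold_point_z gives the robot as it stands.
- The arm moves only by the tool play_rows, never from a script. Its argument "commands" is a list that holds one entry, the list of rows, each a list of 7 numbers: the shift along the tool's x, y, z in cm, then the turn, a rotation vector about the tool's x, y, z in degrees, then the opening, from 0 (shut) to 1 (fully open). In form: [[[x, y, z, ax, ay, az, fingers], ...]]. A call has 1 to 20 rows; each row is the pose to reach, as a shift and turn from the pose commanded when the call began, along the tool's axes at that moment; what a row does not reach only later rows make up. A row lasts 1/12 s, in which the tool goes at most 41.7 mm and 7.16 degrees, less where a joint would pass 70% of its speed; a pose out of reach is approached as far as the arm can. A call with a gripper value outside its range is refused whole. The fingers move at their own pace and stop on an object; the grip force is fixed at half the most. Time passes only in rows, so rows that repeat a pose let the fingers close. It gives the time, the measured TCP pose, the force, the opening and the grip force at its end, in the units of the state.
- get_obs(): the state, without advancing time (a new reading comes with each control period).
- snapshot(name): name is "scene" or "top" or "wrist"; returns a dict with "frame" (480x640x3 uint8, red, green, blue), "camera_matrix" (3x3 intrinsics, pixels), "origin" and "attitude" of the camera in the world. Camera axes: x right, y down, z forward; pixel columns grow to the right and rows downward; lengths in m; the calibration is good to about 2 mm. The wrist camera is an equidistant fisheye: a pixel r from the principal point sees the ray r / f radians off the axis. A picture is of the moment at which its call begins. There is no depth.
- close_job(): hands the job in; it is judged then, once.
The state is a dict: "clock": time; "joint_pos": joint angles; "qvel": joint speeds; "tau": joint torques, N m; "tool_pos": TCP position; "orientation": TCP orientation; "force": force on the tool from outside, world axes, zero at the start; "moment": the same for the moment, N m; "opening": finger opening in m; "gripper_force": force on a finger pad.
Only numpy, scipy, OpenCV 4.12 (cv2) and the standard library are available. Lean on these libraries where they do the work, as an engineer would, in place of code of your own. Each camera call takes 0.05 s, during which the arm holds its last target. There are 200 camera calls.

### The job

Stand the cartridge carrier in the open mouth of the press's guide rails and slide it along them, against the end stop, until the sprung detent holds it, then let go of it. Then take the upright handle of the press lever and pull it round against its return spring by exactly four clicks, never past a fifth, and finish while still holding it there: the program ends holding the handle, which would run back if let go. Do not pull the lever before the carrier is home, and leave the jar, the small bottle and the beaker where they stand.

Things in the scene. Friction and masses are not known exactly. Their poses are not given: they have to be found in the camera images.
- press: Press, fixed to the worktop; place and yaw vary. Bed plate 8 mm thick, 92 mm wide, from x = -180 to +60 mm, slippery, with two steel guide rails along x; on its +y side a white housing, top 50 mm high, carries the lever. Origin: on the worktop (z = 0), on the rails' centre line, below the seat. +x points from the mouth to the end stop (away from the robot at yaw 0), +y to the lever housing.
- seat (a point): Point on the bed's top (8 mm above the worktop, over the press's origin) where the middle of the carrier's underside is when home; axes as the press. The end stop's face is 45 mm beyond it in +x, 38 mm high. Lips over the rails, 31 to 35 mm above the worktop, from x = -45 to +25 mm, with a 35.4 mm gap between: the carrier must be slid in under them, not dropped in.
- mouth (a point): Point on the bed's top (8 mm above the worktop), 125 mm before the seat on the centre line, axes as the press: stand the carrier here, its length along the rails. From x = -130 to -78 mm of the press the rails flare to about 72 mm wide, 28 mm high; from -80 mm on they are straight, 42.4 mm apart inside, 31 mm high. Then 125 mm of slide to the seat.
- carrier: Loose cartridge carrier, aluminium, grey plastic grip block on top, 0.13 to 0.25 kg, 72 mm high. Origin: centre of its underside; x along its length; alike after a half turn. Foot 88 mm long, 20 mm high, 30 mm wide, 40 mm over its side lobes; a notch mid-side for the detent. Above it a 40 x 22 mm bridge with a gap for the press's ram. Stands on the worktop right of the press at first; yaw varies.
- carrier_grip (a point): Point in the carrier's grey plastic grip block, 56 mm above its underside: the block is 40 mm along the carrier's x, 22 mm across (y) and 35 mm high (37 to 72 mm above the underside). Take it here across its 22 mm sides; much lower, the fingers would meet the rails and the ram (top 44 mm above the worktop).
- detent (a joint): Travel of the sprung detent nose in the right-hand (-y) rail at the seat, m: 0 when out in the channel or in the carrier's notch, 0.002 to 0.006 while a lobe passes it, which takes about 2 to 6 N along the rail. Once in the notch the carrier has about 2 mm of play along the rail.
- press_lever (a joint): Lever angle, rad: 0 at the rest stop (every run starts there), growing anticlockwise from above, stop at 1.28. Clicks (teeth pass a roller) at 0.11, 0.33, 0.55, 0.77 (fourth), 0.99 (fifth); valleys at 0, 0.22, 0.44, 0.66, 0.88. A spring runs it right back when let go. The pull at the handle is most, about 8 N, on leaving a valley and least, 2 to 3 N, on dropping into the next.
- lever_axis (a point): Point on the lever's vertical pivot, 105 mm to +y of the press's origin, 100 mm above the worktop, level with handle_grip.
- handle: Upright round grey plastic handle, a sleeve that spins freely on its pin at the lever's end, 22 mm diameter, 52 mm high; origin at its foot, 70 mm above the worktop. Runs on a horizontal circle of 105 mm radius about the pivot. At rest the lever points 85 degrees anticlockwise from the press's +x (almost its +y); the pull goes toward the press's -x and bends round.
- handle_grip (a point): Point on the handle's axis to grip at, 30 mm above its foot, 100 mm above the worktop. The flat lever arm below is 16 mm wide, its top 70 mm above the worktop.
- jar: Bystander: small screw-cap jar, 46 mm diameter, 64 mm high, origin at its foot; leave alone.
- small_bottle: Bystander: small bottle with a cap, 56 mm diameter, 104 mm high, origin at its foot; leave alone.
- beaker: Bystander: beaker, 60 mm across, 70 mm high, origin at its foot; leave alone.

How it is judged:
By the outcome, as a careful person would: the job done as asked, in the order asked, and still so for the second after the job is handed in, while the arm keeps its last pose, push and grip.
It also fails if it takes over 64 s, if anything falls off the work surface, if the arm or the gripper's body presses on something with over 40 N, if the wrist force passes 120 N, or if a joint passes its speed limit or range.

## Working session

There is one attempt and no reset: what is moved stays moved. The work goes in short steps, Python scripts to look and compute and a tool call to move; the robot and the scene stay as the last step left them, time stands still between calls to the robot, and variables do not carry over. Pictures are saved under pics/ and viewed, at most 10 in all, crops included, and the job is handed in when it is done.

Besides the shell and the picture viewer there is one more tool, called after "Request:" as name([rows], argument=value, ...), one row to a line, values as JSON. play_rows: Moves the arm, as the interface text tells. Its arguments: {"type":"object","properties":{"commands":{"type":"array","items":{"type":"array","items":{"type":"array","items":{"type":"number"}}}}},"required":["commands"]}

```bash
ls; mkdir -p pics
python3 - <<'E'
from plant import *
import cv2,pickle
print(get_obs(),hold_point_z)
d={}
for n in("scene","top","wrist"):
    s=snapshot(n);d[n]=s;print(n,s["camera_matrix"],s["origin"],s["attitude"])
    cv2.imwrite(f"pics/{n}0.png",s["frame"][:,:,::-1])
pickle.dump(d,open("s0.pkl","wb"))
E
```

```text
pics
{'clock': 0.0, 'joint_pos': array([ 8.01626943e+01,  2.05901228e+01,  6.34327988e-01, -1.93354741e-02,
       -7.01355024e+01, -1.65070257e+01]), 'qvel': array([ 0.03022371,  0.06843143,  0.03933077, -0.06787843, -0.02059078,
       -0.02082247]), 'tau': array([-1.52482065e-03, -5.82712448e+01,  2.93063629e+01,  6.99763566e+00,
        6.81553240e-03, -1.59062547e-04]), 'tool_pos': array([0.29935282, 0.60445269, 0.22564417]), 'orientation': array([ 1.79907301e+02, -8.51540314e-03, -2.63509091e+01]), 'force': array([0.0143588 , 0.70587634, 0.75311563]), 'moment': array([ 0.04237979, -0.0318274 ,  0.05318291]), 'gripper_force': 0.0, 'opening': 0.08748956161183787} 0.0188
scene [[503.90667491   0.         324.01635021]
 [  0.         503.90667491 238.57159405]
 [  0.           0.           1.        ]] [0.60630931 0.83188035 0.94399535] [-135.1607808    -0.51953969  171.62911231]
top [[608.37263231   0.         314.96819746]
 [  0.         608.37263231 239.38439169]
 [  0.           0.           1.        ]] [0.20269827 0.00141176 1.39919297] [-1.68301361e+02  8.52479607e-02 -8.75071375e+01]
wrist [[371.64829954   0.         317.34502721]
 [  0.         371.64829954 238.99273596]
 [  0.           0.           1.        ]] [0.37020394 0.56875604 0.38318256] [ 1.63251997e+02 -1.21438973e-01 -1.16408950e+02]
```

View pics/top0.png

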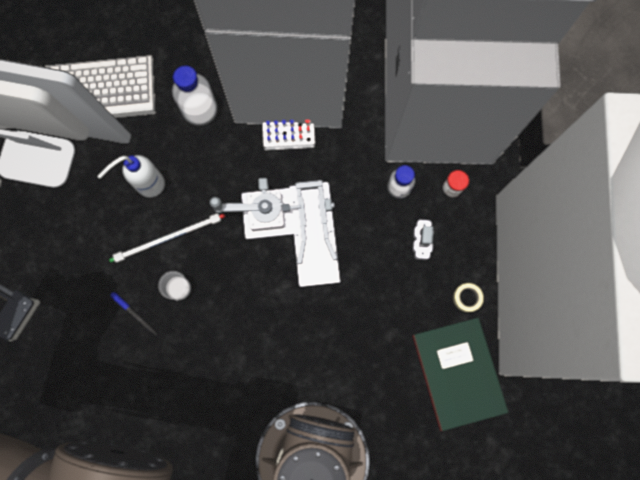

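View pics/scene0.png

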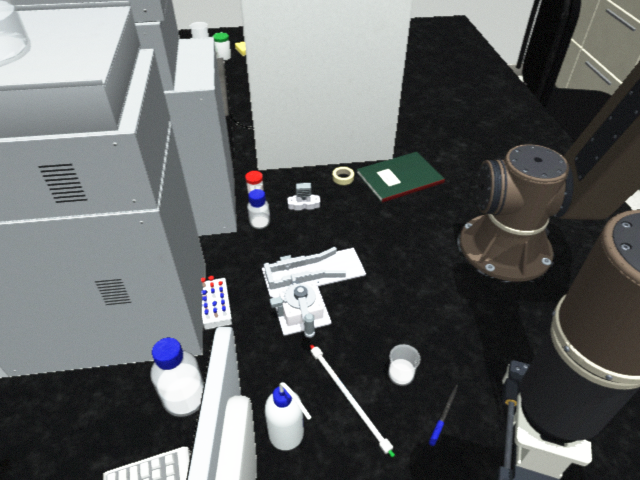

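The top view shows the bed plate from about (318,285) to (310,182), with the lever pivot near (265,207) and the handle at (216,204). The carrier is at (424,239), the jar and bottle are at (456,183) and (401,181), and the beaker is at (174,286). Next I'll zoom in.

```bash
cat > h.py <<'E'
import numpy as np,cv2
from scipy.spatial.transform import Rotation as Ro
def rot(a): return Ro.from_euler('xyz',a,degrees=True).as_matrix()
def ray(s,uv):
    K=s["camera_matrix"];uv=np.atleast_2d(uv).astype(float)
    d=np.c_[(uv[:,0]-K[0,2])/K[0,0],(uv[:,1]-K[1,2])/K[1,1],np.ones(len(uv))]
    return d@rot(s["attitude"]).T
def fray(s,uv):
    K=s["camera_matrix"];uv=np.atleast_2d(uv).astype(float)
    p=(uv-K[:2,2])/K[0,0];r=np.linalg.norm(p,axis=1)+1e-12
    d=np.c_[p*(np.sin(r)/r)[:,None],np.cos(r)]
    return d@rot(s["attitude"]).T
def onz(s,uv,z,f=ray):
    d=f(s,uv);o=np.array(s["origin"]);return o+d*((z-o[2])/d[:,2])[:,None]
def proj(s,P):
    c=(np.atleast_2d(P)-s["origin"])@rot(s["attitude"]);K=s["camera_matrix"]
    return c[:,:2]/c[:,2:]*K[0,0]+K[:2,2]
def fproj(s,P):
    c=(np.atleast_2d(P)-s["origin"])@rot(s["attitude"]);K=s["camera_matrix"]
    n=np.linalg.norm(c[:,:2],axis=1)+1e-12;t=np.arctan2(n,c[:,2])
    return c[:,:2]/n[:,None]*t[:,None]*K[0,0]+K[:2,2]
E
python3 - <<'E'
from h import *
import pickle
d=pickle.load(open("s0.pkl","rb"))
t=d["top"]; print("base px",proj(t,[[0,0,0]]),proj(t,[[.5,0,0]]))
for n,uv,z in [("bed nearL",(299,286),.008),("bed nearR",(340,283),.008),("pivot",(265,207),.1),("handle",(216,203.5),.122),("carrier",(424,239),.04),("jar",(457,181),.064),("bottle",(403,176),.104),("beaker",(174,286),.0)]:
    print(n,onz(t,uv,z).round(4))
a=cv2.resize(t["frame"][165:300,200:350],None,fx=4,fy=4,interpolation=2)
b=cv2.resize(t["frame"][210:270,405:442],None,fx=5,fy=5,interpolation=2)
im=np.zeros((540,800,3),np.uint8);im[:540,:600]=a;im[:300,610:795]=b
s=d["scene"]["frame"]
c=cv2.resize(s[180:215,282:325],None,fx=4.3,fy=4.3);im[310:310+c.shape[0],610:610+c.shape[1]]=c
cv2.imwrite("pics/z1.png",im[:,:,::-1])
E
```

```text
base px [[312.5311088  460.04863864]] [[321.95370514 236.3691238 ]]
bed nearL [[0.3795 0.0479 0.008 ]]
bed nearR [[ 0.3905 -0.046   0.008 ]]
pivot [[0.5395 0.1283 0.1   ]]
handle [[0.537  0.2329 0.122 ]]
carrier [[ 0.4954 -0.2328  0.04  ]]
jar [[ 0.629 -0.303  0.064]]
bottle [[ 0.6227 -0.1741  0.104 ]]
beaker [[0.368 0.337 0.   ]]
```

View pics/z1.png

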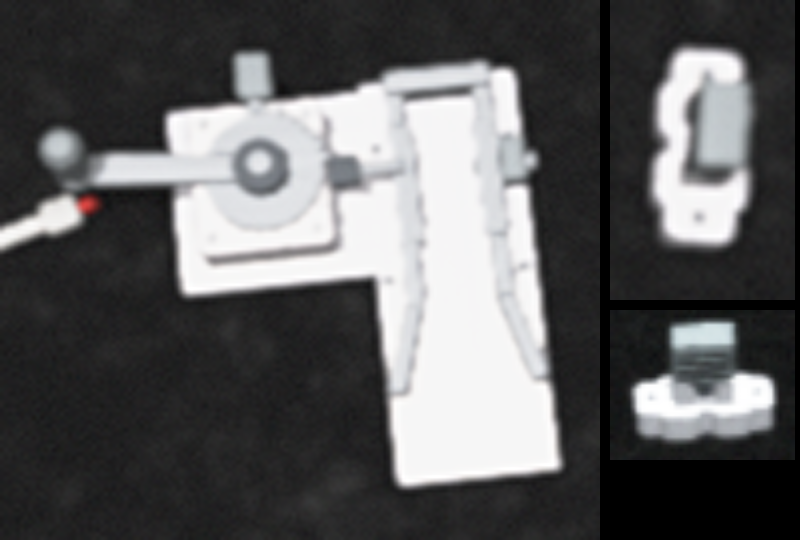

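View pics/wrist0.png

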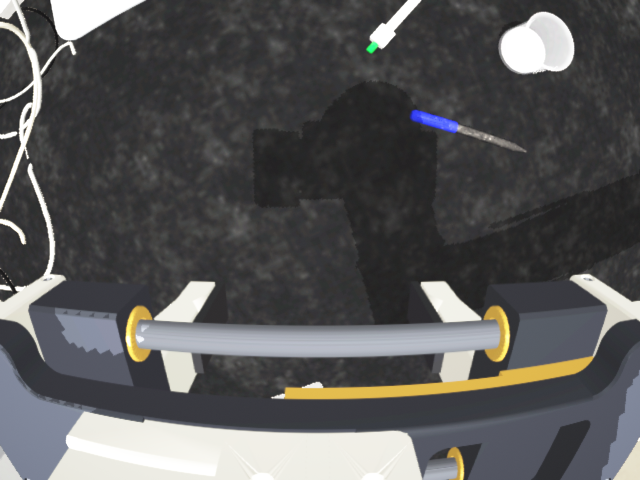

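The crops show the bed's corners clearly: (299.5,286.7) and (340.5,282.5) at the near end, (329,182.5) at the far right. They also show the pivot knob, the handle and the carrier block. The wrist view shows neither the press nor the carrier yet. I'll fit edges and triangulate.

Run:
```python
from h import *
import pickle
d=pickle.load(open("s0.pkl","rb"))
t=d["top"];s=d["scene"]
g=cv2.cvtColor(t["frame"],cv2.COLOR_RGB2GRAY)
m=(g>130).astype(np.uint8)
# edges of bed: near (scan columns), right (scan rows), subpixel crossing at 130
def cross(v):
    i=np.where((v[:-1]>=130)&(v[1:]<130))[0]; i=i[-1]; return i+(v[i]-130.)/(float(v[i])-v[i+1])
near=np.array([(u,270+cross(g[270:300,u].astype(float))) for u in range(304,337)])
right=np.array([(315+cross(g[v,315:350].astype(float)),v) for v in list(range(185,195))+list(range(215,278))])
left=np.array([(310-cross(g[v,310:285:-1].astype(float)),v) for v in range(240,282)])
def line(p):
    P=onz(t,p,.008)[:,:2]
    for _ in range(4):
        c=P.mean(0);w=np.linalg.svd(P-c)[2][0];r=abs((P-c)@[-w[1],w[0]]);P=P[r<max(.0012,2*r.std()*0+.0012)]
    return c,w,len(P)
for n,p in(("near",near),("right",right),("left",left)):
    c,w,k=line(p);a=np.degrees(np.arctan2(w[1],w[0]))%180;print(n,c.round(4),a.round(2),k)
# carrier white contour
cm=np.zeros_like(m);cm[212:266,408:438]=(g>90)[212:266,408:438]
cs=max(cv2.findContours(cm,0,1)[0],key=cv2.contourArea)
print("contour rect at z.015",cv2.minAreaRect((onz(t,cs[:,0],.015)[:,:2]*1000).astype(np.float32)))
print("block top",onz(t,(428.2,234.2),.072),"foot",onz(t,(424.3,239.2),.016))
# block in scene: top face centre crop (702,334) -> 
print("block scene",onz(s,(282+(702-610)/4.3,180+(334-310)/4.3),.072),"foot",onz(s,(282+(704-610)/4.3,180+(405-310)/4.3),.01))
def tri(a,b):
    A=[];B=[]
    for q,uv in((t,a),(s,b)):
        r=ray(q,uv)[0];r/=np.linalg.norm(r);M=np.eye(3)-np.outer(r,r);A.append(M);B.append(M@q["origin"])
    return np.linalg.solve(sum(A),sum(B))
print("knob",tri((264.7,205.5),(301,290)),"handle",tri((215.3,202),(308.5,318)))
cv2.imwrite("pics/z2.png",cv2.resize(s["frame"][240:350,250:375],None,fx=5,fy=5,interpolation=2)[:,:,::-1])
```

```text
near [ 3.856e-01 -1.000e-04] 98.64 33
right [ 0.4975 -0.0298] 8.56 70
left [0.4387 0.0577] 8.63 42
contour rect at z.015 ((501.3726806640625, -234.6219024658203), (44.96672058105469, 95.02922821044922), 86.96442413330078)
block top [[ 0.49988003 -0.23654821  0.072     ]] foot [[ 0.5001467  -0.23761543  0.016     ]]
block scene [[ 0.49825979 -0.23394853  0.072     ]] foot [[ 0.49784623 -0.23683905  0.01      ]]
knob [0.54751457 0.13164347 0.078336  ] handle [0.54223083 0.23581759 0.11554878]
```

View pics/z2.png

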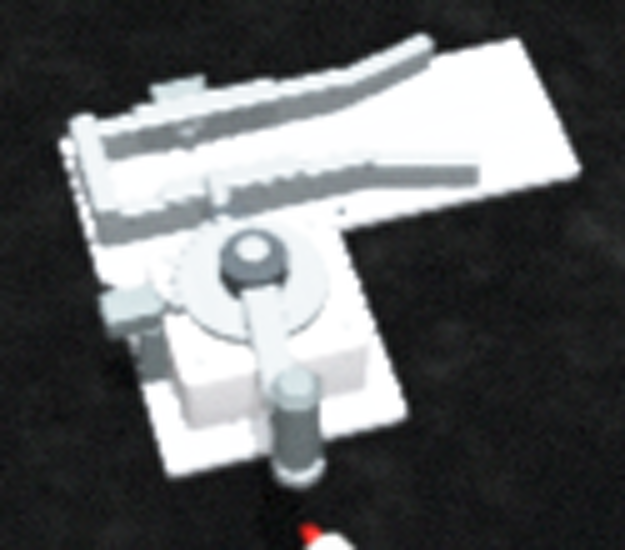

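The top-view edges and the triangulated knob and handle agree to about 2 mm. The press is at (0.565, 0.029) with yaw 8.6°, and the carrier is near (0.499, −0.236) with yaw about −3°. The knob top is about 80 mm high, so the gripper body clears it. I'll move to a spot above and short of the carrier.

Request:
play_rows([
  [[36.3, 32.8, 0.7, 0, 0, -12, 1], [36.3, 32.8, 0.7, 0, 0, -12, 1], [36.3, 32.8, 0.7, 0, 0, -12, 1], [36.3, 32.8, 0.7, 0, 0, -12, 1], [36.3, 32.8, 0.7, 0, 0, -12, 1], [36.3, 32.8, 0.7, 0, 0, -12, 1], [36.3, 32.8, 0.7, 0, 0, -12, 1], [36.3, 32.8, 0.7, 0, 0, -12, 1], [36.3, 32.8, 0.7, 0, 0, -12, 1], [36.3, 32.8, 0.7, 0, 0, -12, 1], [36.3, 32.8, 0.7, 0, 0, -12, 1], [49.9, 69.2, 2.7, 0, 0, -23.35, 1], [49.9, 69.2, 2.7, 0, 0, -23.35, 1], [49.9, 69.2, 2.7, 0, 0, -23.35, 1], [49.9, 69.2, 2.7, 0, 0, -23.35, 1], [49.9, 69.2, 2.7, 0, 0, -23.35, 1], [49.9, 69.2, 2.7, 0, 0, -23.35, 1], [49.9, 69.2, 2.7, 0, 0, -23.35, 1], [49.9, 69.2, 2.7, 0, 0, -23.35, 1], [49.9, 69.2, 2.7, 0, 0, -23.35, 1]],
])

```text
clock: 1.82
tool_pos: [0.4418, -0.1957, 0.2018]
orientation: [-180.0, -0.0, -3.0]
force: [0.5, 1.0, 0.1]
opening: 0.0872
gripper_force: 0.0
```

Request:
play_rows([
  [[0, 0, 0, 0, 0, 0, 1], [0, 0, 0, 0, 0, 0, 1], [0, 0, 0, 0, 0, 0, 1]],
])

```text
clock: 2.07
tool_pos: [0.4422, -0.194, 0.2015]
orientation: [-180.0, 0.0, -3.1]
force: [0.0, 1.3, 0.8]
opening: 0.0879
gripper_force: 0.0
```

Run:
```python
from h import *
from plant import *
import pickle
o=get_obs();print(o["clock"],o["tool_pos"],o["orientation"],o["force"])
w=snapshot("wrist");pickle.dump((w,o),open("w1.pkl","wb"))
print(w["origin"],w["attitude"])
print(fproj(w,[[.499,-.236,.072],[.499,-.236,0],[.543,-.238,.02]]))
cv2.imwrite("pics/w1.png",w["frame"][:,:,::-1])
```

```text
2.0667 [ 0.44221954 -0.19400253  0.20145489] [-1.79991147e+02  2.84180076e-02 -3.09114322e+00] [0.00539554 1.32937772 0.84069434]
[ 0.52103285 -0.19961068  0.35885323] [ 1.63203974e+02 -8.89783261e-03 -9.31481173e+01]
[[365.94123218 156.38608695]
 [356.33425539 151.05852115]
 [358.64589368 104.26374882]]
```

View pics/w1.png

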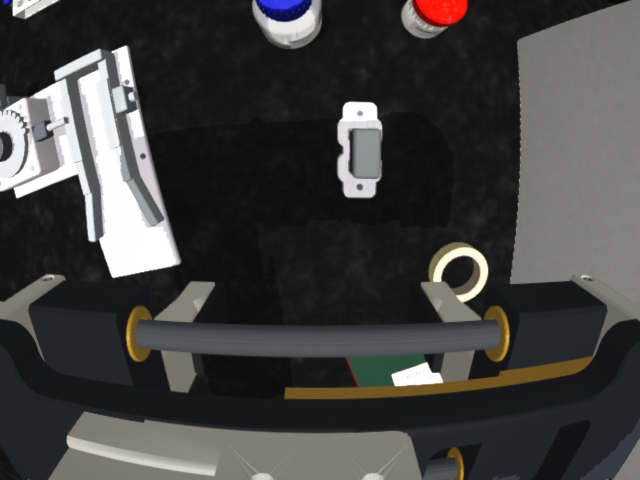

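The wrist view shows the carrier's white foot from (359,103) to (359,197), with the grey block top around (367,154). The press is at the left, its near right corner at (180,263). I'll measure the carrier and the press from this view.

Run:
```python
from h import *
import pickle
w,o=pickle.load(open("w1.pkl","rb"))
g=cv2.cvtColor(w["frame"],cv2.COLOR_RGB2GRAY)
r=g[95:205,330:392];print(np.histogram(r,bins=[0,40,80,100,120,140,160,180,200,220,256])[0])
def cont(mask,off):
    c=max(cv2.findContours(mask.astype(np.uint8),0,1)[0],key=cv2.contourArea)[:,0]+off;return c
for th in(70,110,190):
    c=cont(r>th,[330,95]);print(th,cv2.minAreaRect((onz(w,c,.02,fray)[:,:2]*1e3).astype(np.float32)))
for lo,hi in((100,150),(110,165),(120,175)):
    c=cont(cv2.morphologyEx(((r>lo)&(r<hi)).astype(np.uint8),cv2.MORPH_OPEN,np.ones((5,5))),[330,95])
    print(lo,c.min(0),c.max(0),cv2.minAreaRect((onz(w,c,.072,fray)[:,:2]*1e3).astype(np.float32)))
# foot end points: hole marks
for v in (112,187):
    row=g[v-8:v+9,345:375].astype(int);i=np.unravel_index(np.argmin(np.where(row>0,row,999)[4:-4,8:-8]),(9,14));print("hole",i[1]+353,v-4+i[0])
print("holes",onz(w,[(360,114),(360,187)],.02,fray))
def P(x,y,z,o=(.565,.0286),a=np.radians(8.6)):
    return [o[0]+x*np.cos(a)-y*np.sin(a),o[1]+x*np.sin(a)+y*np.cos(a),z]
print("pred corner nearR,nearL,farR",fproj(w,[P(-.18,-.046,.008),P(-.18,.046,.008),P(.06,-.046,.008)]))
v=cv2.resize(g[95:205,330:392],None,fx=5,fy=5);cv2.imwrite("pics/w1z.png",v)
```

```text
[2892  256  126  165  341 1046   75   65  795 1059]
70 ((501.69293212890625, -236.99462890625), (41.095367431640625, 88.60001373291016), 87.24791717529297)
110 ((501.6661071777344, -236.52560424804688), (40.15227127075195, 88.50203704833984), 87.24525451660156)
190 ((501.8119201660156, -236.9269256591797), (39.156715393066406, 86.96067810058594), 87.19689178466797)
100 [354 129] [381 178] ((501.1741638183594, -237.3809814453125), (21.176542282104492, 38.361820220947266), 87.78411865234375)
110 [355 128] [381 178] ((501.5276794433594, -237.68617248535156), (20.192974090576172, 39.10559844970703), 87.55379486083984)
120 [355 128] [380 176] ((502.29339599609375, -237.45297241210938), (19.7070255279541, 37.45412063598633), 87.84952545166016)
hole 360 112
hole 360 186
holes [[ 0.53403217 -0.23879551  0.02      ]
 [ 0.4668187  -0.23613338  0.02      ]]
pred corner nearR,nearL,farR [[177.32621895 265.68472269]
 [109.83209603 279.21734052]
 [123.24176044  45.78023869]]
```

View pics/w1z.png

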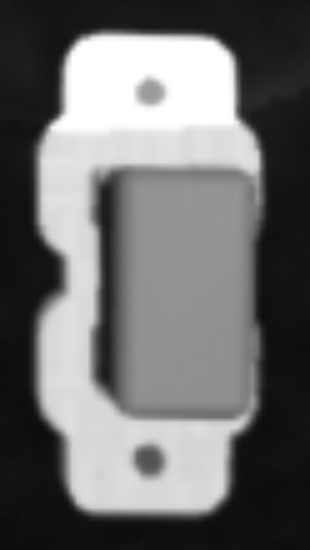

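The carrier measures 40 × 88 mm, as specified, at (0.5017, −0.2372) with yaw −2.6°. I'll grasp it across the block with the TCP at z = 40 mm.

Request:
play_rows([
  [[6.2, 4.0, 8.0, 0, 0, -0.4, 1], [6.2, 4.0, 8.0, 0, 0, -0.4, 1], [6.2, 4.0, 8.0, 0, 0, -0.4, 1], [6.2, 4.0, 8.0, 0, 0, -0.4, 1], [6.2, 4.0, 12.0, 0, 0, -0.4, 0.8], [6.2, 4.0, 14.5, 0, 0, -0.4, 0.6], [6.2, 4.0, 15.5, 0, 0, -0.4, 0.5], [6.2, 4.0, 16.2, 0, 0, -0.4, 0.5], [6.2, 4.0, 16.2, 0, 0, -0.4, 0.5], [6.2, 4.0, 16.2, 0, 0, -0.4, 0], [6.2, 4.0, 16.2, 0, 0, -0.4, 0], [6.2, 4.0, 16.2, 0, 0, -0.4, 0], [6.2, 4.0, 16.2, 0, 0, -0.4, 0], [6.2, 4.0, 16.2, 0, 0, -0.4, 0], [6.2, 4.0, 16.2, 0, 0, -0.4, 0], [6.2, 4.0, 16.2, 0, 0, -0.4, 0], [6.2, 4.0, 16.2, 0, 0, -0.4, 0]],
])

```text
clock: 3.53
tool_pos: [0.5026, -0.237, 0.0402]
orientation: [180.0, -0.0, -2.6]
force: [-2.1, 1.9, 5.8]
opening: 0.0219
gripper_force: 30.0
```

Request:
play_rows([
  [[0, 0, -2, 0, 0, 0, 0], [0, 0, -5, 0, 0, 0, 0], [0, 0, -9, 0, 0, 0, 0], [-3, -8, -9, 0, 0, -4, 0], [-9.3, -23.3, -9, 0, 0, -11.2, 0], [-9.3, -23.3, -9, 0, 0, -11.2, 0], [-9.3, -23.3, -9, 0, 0, -11.2, 0], [-9.3, -23.3, -9, 0, 0, -11.2, 0], [-9.3, -23.3, -9, 0, 0, -11.2, 0], [-9.3, -23.3, -9, 0, 0, -11.2, 0], [-9.3, -23.3, -9, 0, 0, -11.2, 0], [-9.3, -23.3, -9, 0, 0, -11.2, 0], [-9.3, -23.3, -9, 0, 0, -11.2, 0]],
])

```text
clock: 4.62
tool_pos: [0.42, -0.0006, 0.1295]
orientation: [180.0, 0.0, 8.5]
force: [-0.3, -0.7, -1.9]
opening: 0.0218
gripper_force: 30.0
```

Run:
```python
from h import *
from plant import *
import pickle
o=get_obs();print(o["clock"],o["tool_pos"],o["orientation"],o["force"],o["opening"])
w=snapshot("wrist");pickle.dump((w,o),open("w2.pkl","wb"))
print(w["origin"],w["attitude"])
cv2.imwrite("pics/w2.png",cv2.resize(w["frame"][0:330],None,fx=1.25,fy=1.25)[:,:,::-1])
```

```text
4.6167 [ 0.42003367 -0.00062975  0.12945409] [1.79990276e+02 3.18327554e-02 8.54909590e+00] [-0.31583169 -0.72443392 -1.91034678] 0.02179144436479721
[0.49807139 0.00960598 0.28683735] [ 1.63193405e+02 -1.83133753e-02 -8.15075484e+01]
```

View pics/w2.png

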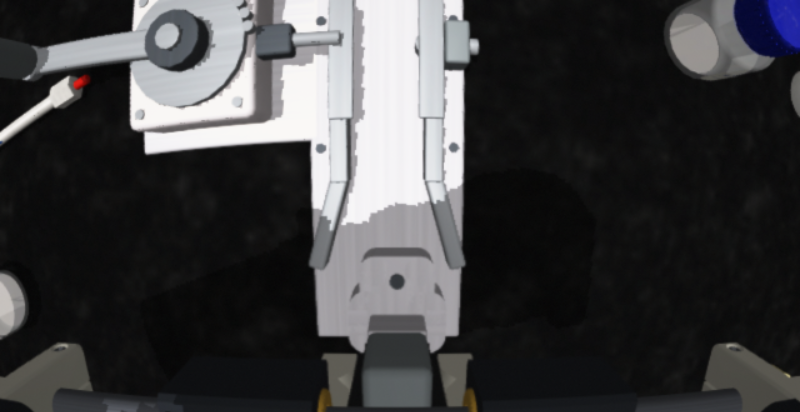

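The wrist view shows the rails straight ahead. The lips' inner edges are at columns 352 and 420 (crop scaled 1.25×), and they start at row 118. The bed's left edge runs (312,150)–(318,336) and its right edge (464,150)–(459,336). The carrier is held at the bottom middle with its hole mark at (397,281).

Run:
```python
from h import *
import pickle
w,o=pickle.load(open("w2.pkl","rb"))
g=cv2.GaussianBlur(cv2.cvtColor(w["frame"],cv2.COLOR_RGB2GRAY),(3,3),0).astype(float)
def edge(v,u0,u1,sign): # strongest gradient of the sign in the window, subpixel
    d=np.gradient(g[v,u0:u1])*sign;i=int(np.argmax(d[1:-1]))+1
    a,b,c=d[i-1:i+2];return u0+i+.5*(a-c)/(a-2*b+c+1e-9)
def fit(vs,u0,u1,sg,z,name):
    P=onz(w,[(edge(v,u0,u1,sg),v) for v in vs],z,fray)[:,:2]
    for _ in range(5):
        k=np.polyfit(P[:,0],P[:,1],1);r=abs(P[:,1]-np.polyval(k,P[:,0]))
        P=P[r<max(.0008,1.5*np.median(r))]
    print(name,len(P),"yaw",np.degrees(np.arctan(k[0])).round(2),"y at x=.5",np.polyval(k,.5).round(4),"at x=.565",np.polyval(k,.565).round(4),P[:,0].min().round(3),P[:,0].max().round(3));return k
vs=range(5,92)
L=fit(vs,268,276+16,1,.035,"lip L inner"); L2=fit(vs,258,270,1,.035,"lip L outer")
R=fit(vs,326,344,-1,.035,"lip R inner")
fit(range(125,255),244,262,1,.008,"bed L");fit(range(15,255),362,378,-1,.008,"bed R")
# lip start (row 118/1.25) and near edge
for u,z,n in((271,.035,"L lip start"),(346,.035,"R lip start")):
    d=abs(np.gradient(g[80:105,u]));v=80+np.argmax(d);print(n,v,onz(w,(u,v),z,fray))
for u in (262,268,360,364):
    d=-np.gradient(g[255:285,u]);v=255+np.argmax(d);print("near",u,v,onz(w,(u,v),.008,fray))
print("knob",onz(w,(168/1.25,36/1.25),.079,fray),"hole z",onz(w,(397/1.25,281/1.25),o["tool_pos"][2]-.04+.02,fray),"block sides top",onz(w,[(368/1.25,335/1.25),(430/1.25,335/1.25)],o["tool_pos"][2]+.032,fray))
```

```text
lip L inner 35 yaw 10.02 y at x=.5 0.0268 at x=.565 0.0383 0.524 0.575
lip L outer 45 yaw 9.88 y at x=.5 0.0451 at x=.565 0.0564 0.528 0.562
lip R inner 78 yaw 8.59 y at x=.5 -0.0012 at x=.565 0.0086 0.526 0.587
bed L 115 yaw 8.62 y at x=.5 0.062 at x=.565 0.0718 0.395 0.495
bed R 161 yaw 8.57 y at x=.5 -0.0301 at x=.565 -0.0203 0.408 0.562
L lip start 96 [[0.51684073 0.04358598 0.035     ]]
R lip start 95 [[ 0.52459644 -0.00578192  0.035     ]]
near 262 269 [[0.38300924 0.03773263 0.008     ]]
near 268 269 [[0.38377628 0.03286218 0.008     ]]
near 360 269 [[ 0.39480324 -0.04078647  0.008     ]]
near 364 268 [[ 0.39611804 -0.04385786  0.008     ]]
knob [[0.54979583 0.1279578  0.079     ]] hole z [[0.45233941 0.00259299 0.10945409]] block sides top [[ 0.44854161  0.01057153  0.16145409]
 [ 0.45118786 -0.00720006  0.16145409]]
```

Request:
play_rows([
  [[2.4, -0.6, 0, 0, 0, 0, 0], [2.4, -0.6, 2, 0, 0, 0, 0], [2.4, -0.6, 4.5, 0, 0, 0, 0], [2.4, -0.6, 6.5, 0, 0, 0, 0], [2.4, -0.6, 7.5, 0, 0, 0, 0], [2.4, -0.6, 7.8, 0, 0, 0, 0], [2.4, -0.6, 8.0, 0, 0, 0, 0], [2.4, -0.6, 8.1, 0, 0, 0, 0], [2.4, -0.6, 8.1, 0, 0, 0, 0]],
])

```text
clock: 5.42
tool_pos: [0.4434, 0.0093, 0.0491]
orientation: [-180.0, -0.1, 8.6]
force: [-0.3, 0.2, -2.8]
opening: 0.0219
gripper_force: 30.0
```

Request:
play_rows([
  [[0, 0, 0.05, 0, 0, 0, 0], [0, 0, 0.1, 0, 0, 0, 0], [0, 0, 0.1, 0, 0, 0, 0], [0, 0, 0.1, 0, 0, 0, 0]],
])

```text
clock: 5.75
tool_pos: [0.4432, 0.0098, 0.0482]
orientation: [-180.0, -0.1, 8.6]
force: [-0.2, -0.7, 0.4]
opening: 0.022
gripper_force: 30.0
```

Run:
```python
from h import *
from plant import *
import pickle
o=get_obs();print(o["tool_pos"],o["orientation"],o["force"])
w=snapshot("wrist");pickle.dump((w,o),open("w3.pkl","wb"))
cv2.imwrite("pics/w3.png",cv2.resize(w["frame"][90:330,200:430],None,fx=2.5,fy=2.5)[:,:,::-1])
```

```text
[0.4432494  0.0097598  0.04817861] [-1.79989145e+02 -6.15492472e-02  8.62526012e+00] [-0.18880979 -0.68276062  0.39301031]
```

View pics/w3.png

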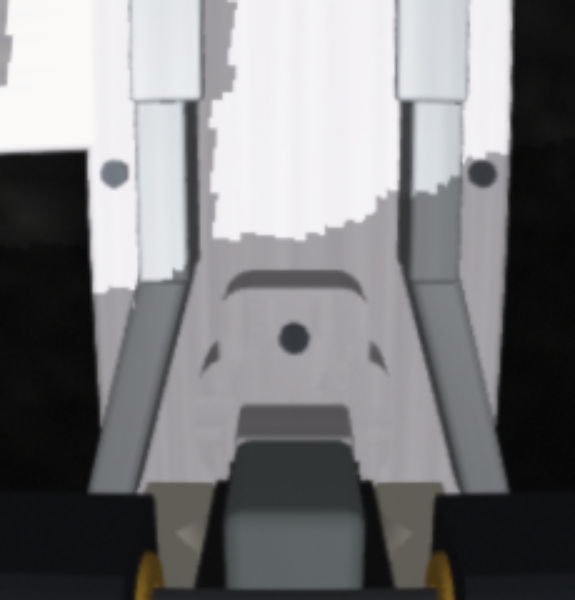

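The carrier stands on the bed in the mouth. Its hole is at column 293 against a rail mid-line of about 299, so it sits about 1 mm left of centre. I'll correct that and slide.

Request:
play_rows([
  [[0.5, 0.1, 0, 0, 0, 0, 0], [1.2, 0.1, 0, 0, 0, 0, 0], [2.0, 0.1, 0, 0, 0, 0, 0], [2.7, 0.1, 0, 0, 0, 0, 0], [3.4, 0.1, 0, 0, 0, 0, 0], [4.0, 0.1, 0, 0, 0, 0, 0], [4.5, 0.1, 0, 0, 0, 0, 0], [5.0, 0.1, 0, 0, 0, 0, 0], [5.0, 0.1, 0, 0, 0, 0, 0]],
])

```text
clock: 6.55
tool_pos: [0.4949, 0.0165, 0.0482]
orientation: [180.0, -0.1, 8.6]
force: [2.1, -1.2, 5.3]
opening: 0.0217
gripper_force: 30.0
```

Request:
play_rows([
  [[0.5, 0, -0.03, 0, 0, 0, 0], [1.0, 0, -0.03, 0, 0, 0, 0], [1.5, 0, -0.03, 0, 0, 0, 0], [2.0, 0, -0.03, 0, 0, 0, 0], [2.5, 0, -0.03, 0, 0, 0, 0], [3.0, 0, -0.03, 0, 0, 0, 0], [3.5, 0, -0.03, 0, 0, 0, 0], [4.0, 0, -0.03, 0, 0, 0, 0], [4.0, 0, -0.03, 0, 0, 0, 0]],
])

```text
clock: 7.3
tool_pos: [0.5341, 0.0224, 0.0482]
orientation: [180.0, -0.1, 8.6]
force: [1.8, -0.1, 4.2]
opening: 0.0215
gripper_force: 30.0
```

Run:
```python
from plant import *
o=get_obs();print(o["tool_pos"],o["orientation"],o["force"],o["moment"], o["tool_pos"][:2]@[.9888,.1495],o["tool_pos"][:2]@[-.1495,.9888])
```

```text
[0.53407469 0.02242818 0.04817667] [ 1.79992459e+02 -8.78729877e-02  8.63041554e+00] [ 1.82060615 -0.07865101  4.20029045] [-0.19659596 -0.48730374  0.03304437] 0.5314460701301704 -0.05766717764915988
```

Request:
play_rows([
  [[0.5, 0, 0, 0, 0, 0, 0], [1.0, 0, 0, 0, 0, 0, 0], [1.4, 0, 0, 0, 0, 0, 0], [1.8, 0, 0, 0, 0, 0, 0], [2.1, 0, 0, 0, 0, 0, 0], [2.4, 0, 0, 0, 0, 0, 0], [2.6, 0, 0, 0, 0, 0, 0], [2.8, 0, 0, 0, 0, 0, 0], [2.8, 0, 0, 0, 0, 0, 0]],
])

```text
clock: 8.05
tool_pos: [0.5611, 0.0276, 0.0482]
orientation: [-179.9, -0.1, 8.6]
force: [-0.6, 6.5, 4.7]
opening: 0.0217
gripper_force: 30.0
```

Request:
play_rows([
  [[0.1, 0, 0, 0, 0, 0, 0], [0.2, 0, 0, 0, 0, 0, 0], [0.2, 0, 0, 0, 0, 0, 0], [0.2, 0, 0, 0, 0, 0, 0]],
])

```text
clock: 8.38
tool_pos: [0.563, 0.0278, 0.0482]
orientation: [-179.9, -0.1, 8.6]
force: [0.4, 4.9, 3.6]
opening: 0.0219
gripper_force: 30.0
```

Request:
play_rows([
  [[0.1, 0, 0, 0, 0, 0, 0], [0.15, 0, 0, 0, 0, 0, 0], [0.15, 0, 0, 0, 0, 0, 0], [0.15, 0, 0, 0, 0, 0, 0]],
])

```text
clock: 8.72
tool_pos: [0.5645, 0.0279, 0.0482]
orientation: [-179.9, -0.1, 8.6]
force: [-0.2, 5.2, 3.0]
opening: 0.0218
gripper_force: 30.0
```

Request:
play_rows([
  [[0.1, 0, 0, 0, 0, 0, 0], [0.15, 0, 0, 0, 0, 0, 0], [0.15, 0, 0, 0, 0, 0, 0], [0.15, 0, 0, 0, 0, 0, 0]],
])

```text
clock: 9.05
tool_pos: [0.5657, 0.0277, 0.0482]
orientation: [-180.0, -0.1, 8.6]
force: [0.2, 5.1, 3.1]
opening: 0.0218
gripper_force: 30.0
```

Request:
play_rows([
  [[0.1, 0, 0, 0, 0, 0, 0], [0.15, 0, 0, 0, 0, 0, 0], [0.15, 0, 0, 0, 0, 0, 0], [0.15, 0, 0, 0, 0, 0, 0]],
])

```text
clock: 9.38
tool_pos: [0.5667, 0.0274, 0.0482]
orientation: [-180.0, -0.1, 8.6]
force: [0.3, 5.0, 4.9]
opening: 0.022
gripper_force: 30.0
```

Request:
play_rows([
  [[0.1, 0, 0, 0, 0, 0, 0], [0.15, 0, 0, 0, 0, 0, 0], [0.15, 0, 0, 0, 0, 0, 0], [0.15, 0, 0, 0, 0, 0, 0]],
])

```text
clock: 9.72
tool_pos: [0.5674, 0.027, 0.0482]
orientation: [180.0, 0.0, 8.6]
force: [-0.4, 2.3, 6.8]
opening: 0.0222
gripper_force: 30.0
```

Request:
play_rows([
  [[0.1, 0, 0, 0, 0, 0, 0], [0.15, 0, 0, 0, 0, 0, 0], [0.15, 0, 0, 0, 0, 0, 0], [0.15, 0, 0, 0, 0, 0, 0]],
])

```text
clock: 10.05
tool_pos: [0.5679, 0.0269, 0.0482]
orientation: [180.0, 0.1, 8.6]
force: [-4.0, 2.2, 10.7]
opening: 0.0218
gripper_force: 30.0
```

Run:
```python
from h import *
from plant import *
import pickle
o=get_obs();print(o["tool_pos"],o["force"],o["tool_pos"][:2]@[.9888,.1495])
w=snapshot("wrist");pickle.dump((w,o),open("w4.pkl","wb"))
cv2.imwrite("pics/w4.png",cv2.resize(w["frame"][90:330,200:430],None,fx=2.5,fy=2.5)[:,:,::-1])
```

```text
[0.56786328 0.02692871 0.04815769] [-4.00758486  2.22002761 10.70573125] 0.5655290507332683
```

View pics/w4.png

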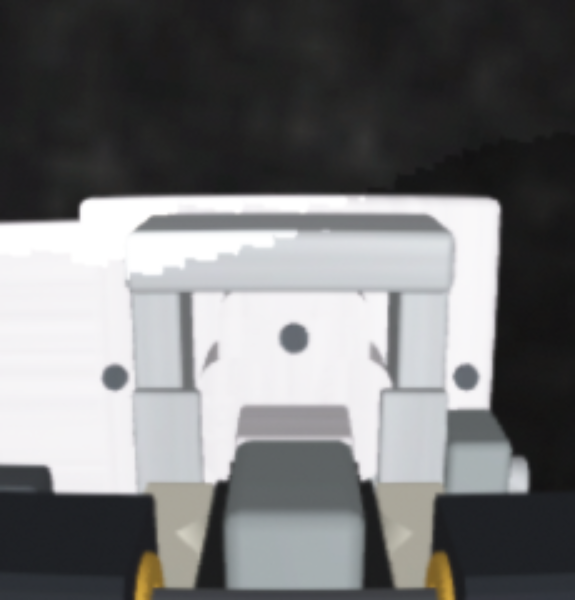

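I've now used all ten pictures, so the rest is numeric. The view shows the carrier's foot up against the end stop, at about row 290. The side force dropped as the notch passed the nose, and the tool has stalled along x. I'll press slightly more to be sure.

Request:
play_rows([
  [[0.1, 0, -0.03, 0, 0, 0, 0], [0.2, 0, -0.05, 0, 0, 0, 0], [0.2, 0, -0.05, 0, 0, 0, 0], [0.2, 0, -0.05, 0, 0, 0, 0]],
])

```text
clock: 10.43
tool_pos: [0.5683, 0.0269, 0.0483]
orientation: [180.0, 0.3, 8.5]
force: [-8.8, 4.7, 12.3]
opening: 0.0221
gripper_force: 30.0
```

Request:
play_rows([
  [[0.1, 0, 0, 0, 0, 0, 0], [0.2, 0, 0, 0, 0, 0, 0], [0.2, 0, 0, 0, 0, 0, 0], [0.2, 0, 0, 0, 0, 0, 0]],
])

```text
clock: 10.77
tool_pos: [0.5689, 0.0269, 0.0483]
orientation: [180.0, 0.4, 8.5]
force: [-14.6, 3.7, 18.1]
opening: 0.022
gripper_force: 30.0
```

Request:
play_rows([
  [[-0.2, 0, -0.02, 0, 0, 0, 0], [-0.4, 0, -0.05, 0, 0, 0, 0], [-0.5, 0, -0.05, 0, 0, 0, 0], [-0.5, 0, -0.05, 0, 0, 0, 0], [-0.5, 0, -0.05, 0, 0, 0, 0]],
])

```text
clock: 11.18
tool_pos: [0.5675, 0.027, 0.0484]
orientation: [180.0, 0.1, 8.6]
force: [-0.5, -0.5, -2.4]
opening: 0.0217
gripper_force: 30.0
```

Run:
```python
from h import *
from plant import *
import pickle
o=get_obs();print(o["tool_pos"],o["orientation"],o["force"],o["tool_pos"][:2]@[.9888,.1495])
w=snapshot("wrist")
g=cv2.GaussianBlur(cv2.cvtColor(w["frame"],cv2.COLOR_RGB2GRAY),(3,3),0).astype(float)
r=g[215:235,307:328];i=np.unravel_index(r.argmin(),r.shape);h=(307+i[1],215+i[0])
d=np.array([abs(np.gradient(g[196:216,u])).argmax()+196 for u in (300,310,325,335)]);print("hole",h,"stop edge rows",d)
A=onz(w,h,.028,fray)[0];B=onz(w,(h[0],np.median(d)),.038,fray)[0]
print("gap hole->stop mm (11.4 expected home)",(B-A)[:2]@[.9888,.1495]*1e3)
```

```text
[0.56753089 0.02703797 0.04838835] [1.79973111e+02 8.74459706e-02 8.59334059e+00] [-0.49310661 -0.51350211 -2.41328016] 0.5652167189189337
hole (np.int64(317), np.int64(225)) stop edge rows [206 206 206 206]
gap hole->stop mm (11.4 expected home) 11.674682353559561
```

The hole-to-stop gap is 11.7 mm against 11.4 mm expected, so the carrier is home. I'll release it and lift clear.

Request:
play_rows([
  [[0, 0, 0.04, 0, 0, 0, 0], [0, 0, 0.04, 0, 0, 0, 0.15], [0, 0, 0.04, 0, 0, 0, 0.3], [0, 0, 0.04, 0, 0, 0, 0.5], [0, 0, 0.04, 0, 0, 0, 0.5], [0, 0, 0.04, 0, 0, 0, 0.5], [0, 0, 0.04, 0, 0, 0, 0.5], [0, 0, -1, 0, 0, 0, 0.5], [0, 0, -3, 0, 0, 0, 0.5], [0, 0, -6, 0, 0, 0, 0.5], [0, 0, -10, 0, 0, 0, 0.5], [0, 0, -13, 0, 0, 0, 0.5], [0, 0, -15, 0, 0, 0, 0.5], [0, 0, -15, 0, 0, 0, 0.5], [0, 0, -15, 0, 0, 0, 0.5]],
])

```text
clock: 12.48
tool_pos: [0.5687, 0.0278, 0.2013]
orientation: [-179.9, -0.2, 8.6]
force: [-0.5, -0.4, -0.6]
opening: 0.0437
gripper_force: 0.0
```

Run:
```python
from plant import *
o=get_obs();print(o["tool_pos"],o["orientation"],o["force"],o["opening"],o["joint_pos"])
```

```text
[0.56874813 0.02779203 0.20126423] [-179.94864258   -0.21734956    8.60898781] [-0.46623245 -0.35489083 -0.59630578] 0.04370665370753968 [ 2.24829974e+01  1.15817705e+01 -1.51945988e+01  2.53479111e-03
 -6.30003074e+01  7.61249415e+01]
```

Request:
play_rows([
  [[1.2, -27.3, 0, 0, 0, 95, 0.6], [1.2, -27.3, 0, 0, 0, 95, 0.6], [1.2, -27.3, 0, 0, 0, 95, 0.6], [1.2, -27.3, 0, 0, 0, 95, 0.6], [1.2, -27.3, 0, 0, 0, 95, 0.6], [1.2, -27.3, 0, 0, 0, 95, 0.6], [1.2, -27.3, 0, 0, 0, 95, 0.6], [1.2, -27.3, 0, 0, 0, 95, 0.6], [1.2, -27.3, 0, 0, 0, 95, 0.6], [1.2, -27.3, 0, 0, 0, 95, 0.6], [1.2, -27.3, 0, 0, 0, 95, 0.6], [1.2, -27.3, 0, 0, 0, 95, 0.6], [1.2, -27.3, 0, 0, 0, 95, 0.6], [1.2, -27.3, 0, 0, 0, 95, 0.6], [1.2, -27.3, 0, 0, 0, 95, 0.6], [1.2, -27.3, 0, 0, 0, 95, 0.6]],
])

```text
clock: 13.82
tool_pos: [0.5387, 0.2989, 0.1981]
orientation: [179.9, -0.1, -86.3]
force: [-0.2, -0.0, 0.1]
opening: 0.0528
gripper_force: 0.0
```

Run:
```python
from h import *
from plant import *
import pickle
o=get_obs();print(o["clock"],o["tool_pos"],o["orientation"],o["joint_pos"].round(1))
w=snapshot("wrist");pickle.dump((w,o),open("w5.pkl","wb"));cv2.imwrite("pics/w5.png",w["frame"][:,:,::-1])
t=snapshot("top");s=snapshot("scene");pickle.dump((t,s),open("ts5.pkl","wb"))
pt=[[.544,.2365,.122],[.544,.2365,.07],[.551,.1317,.079],[.5666,.0279,.08]]
print(fproj(w,pt))
g=cv2.cvtColor(w["frame"],cv2.COLOR_RGB2GRAY);u,v=fproj(w,pt[:1])[0].astype(int)
print(g[v-30:v+31:4,u-32:u+33:4])
```

```text
13.8167 [0.53868708 0.29889213 0.19811539] [ 1.79923821e+02 -5.76778314e-02 -8.62554948e+01] [ 47.2  16.2  -9.4  -0.  -64.5 -43.4]
[[316.27755692 157.33143085]
 [316.31826087 152.55162855]
 [315.97241432  15.99365165]
 [304.78059958 -95.95532363]]
[[ 16  16  16  18  17  17 177 194 195 197 191  39  16  16  17  17  25]
 [ 16  15  16  16  16  15 177 194 194 196 189  38  18  17  16  18  19]
 [ 16  16  15  17  15  17 176 193 189 196 192  39  18  17  19  20  22]
 [ 18  17  15  17  15  15 129 125 130 129 122  38  18  19  19  21  25]
 [ 16  16  15  17  17  57 126 130 143 131 128 118  19  19  18  19  22]
 [ 18  17  15  18  23 121 134 167 168 167 152 123  59  17  18  18  20]
 [ 15  16  16  16  51 118 162 165 165 164 164 125 115  16  18  19  22]
 [ 16  17  15  15  71 114 161 162 163 163 162 128 119  64  17  18  22]
 [ 16  17  17  16  24 107 150 160 161 160 158 111 145 201  17  19  19]
 [ 15  16  16  16  17  96 105 146 156 153 115 106 225 225  29  19  19]
 [ 17  17  17  17  17  18  84 100 100  99 105 204 225 226 109  19  17]
 [ 20  19  18  18  17  19  23  26  29  25 208 209 221 223 217  18  17]
 [ 20  19  19  19  19  22  24  20  21  22 173 209 208 221  37  18  18]
 [ 19  20  19  19  20  21  21  22  22  26  27  35 219 239 161  16  18]
 [ 18  19  19  19  18  19  21  22  22  25  22  20 190 241 222  16  19]
 [ 18  19  20  19  17  18  18  23  23  21  20  19  63 225 231  53  17]]
```

The handle's top disc sits within about 1.5 mm of the predicted position (0.544, 0.2365). I'll descend over it and close.

Request:
play_rows([
  [[3, -0.2, 0, 0, 0, 0, 0.6], [6.3, -0.2, 0, 0, 0, 0, 0.6], [6.3, -0.2, 3, 0, 0, 0, 0.6], [6.3, -0.2, 6, 0, 0, 0, 0.6], [6.3, -0.2, 9, 0, 0, 0, 0.6], [6.3, -0.2, 11, 0, 0, 0, 0.6], [6.3, -0.2, 11.7, 0, 0, 0, 0.6], [6.3, -0.2, 11.7, 0, 0, 0, 0.6], [6.3, -0.2, 11.7, 0, 0, 0, 0.6]],
])

```text
clock: 14.72
tool_pos: [0.5456, 0.2368, 0.0826]
orientation: [-180.0, -0.0, -86.3]
force: [0.5, 0.1, 0.2]
opening: 0.0528
gripper_force: 0.0
```

Request:
play_rows([
  [[0, 0, 0, 0, 0, 0, 0.3], [0, 0, 0, 0, 0, 0, 0.2], [0, 0, 0, 0, 0, 0, 0], [0, 0, 0, 0, 0, 0, 0], [0, 0, 0, 0, 0, 0, 0], [0, 0, 0, 0, 0, 0, 0], [0, 0, 0, 0, 0, 0, 0], [0, 0, 0, 0, 0, 0, 0]],
])

```text
clock: 15.38
tool_pos: [0.5435, 0.2359, 0.0823]
orientation: [179.9, -0.1, -86.4]
force: [-8.8, -0.3, 7.9]
opening: 0.0214
gripper_force: 30.0
```

Run:
```python
from plant import *
o=get_obs();print(o["tool_pos"],o["orientation"],o["force"],o["opening"],o["joint_pos"].round(1))
```

```text
[0.54350003 0.23591737 0.08229121] [ 1.79859281e+02 -5.04462981e-02 -8.64023317e+01] [-8.77347014 -0.2972533   7.913049  ] 0.021442642469350234 [ 42.3  20.4 -20.2  -0.1 -49.5 -38.7]
```

The handle is gripped: opening 21.4 mm, 30 N. Its position matches the 105 mm circle. I'll pull along the arc in stages, turning with the lever.

Request:
play_rows([
  [[0.01, 0.42, 0, 0, 0, -2.3, 0], [0.03, 0.84, 0, 0, 0, -4.6, 0], [0.08, 1.26, 0, 0, 0, -6.9, 0], [0.13, 1.67, 0, 0, 0, -9.2, 0], [0.21, 2.09, 0, 0, 0, -11.5, 0], [0.3, 2.5, 0, 0, 0, -13.8, 0], [0.3, 2.5, 0, 0, 0, -13.8, 0], [0.3, 2.5, 0, 0, 0, -13.8, 0]],
])

```text
clock: 16.05
tool_pos: [0.5211, 0.2322, 0.0826]
orientation: [-179.9, 0.0, -72.6]
force: [4.9, -0.9, 0.8]
opening: 0.0215
gripper_force: 30.0
```

```bash
cat > th.py <<'E'
from plant import *
import numpy as np
o=get_obs();p=o["tool_pos"];v=p[:2]-[.5501,.1311]
print(o["clock"],p,o["orientation"],o["force"],o["opening"],"r",np.linalg.norm(v),"theta",np.arctan2(v[1],v[0])-np.radians(93.6),"yaw-theta",np.radians(o["orientation"][2]+86.4))
E
python3 th.py
```

```text
16.05 [0.52107514 0.2321767  0.08255003] [-1.79909554e+02  8.50441661e-03 -7.26406257e+01] [ 4.93583302 -0.92150232  0.79925184] 0.021518539281031153 r 0.10516150615591731 theta 0.2168009485181459 yaw-theta 0.2401463847033434
```

θ = 0.217, the first valley, with r = 105.2 mm. I'll go on two more clicks.

Request:
play_rows([
  [[0.01, 0.42, 0, 0, 0, -2.3, 0], [0.03, 0.84, 0, 0, 0, -4.6, 0], [0.08, 1.26, 0, 0, 0, -6.9, 0], [0.13, 1.67, 0, 0, 0, -9.2, 0], [0.21, 2.09, 0, 0, 0, -11.5, 0], [0.3, 2.5, 0, 0, 0, -13.8, 0], [0.41, 2.9, 0, 0, 0, -16.0, 0], [0.53, 3.3, 0, 0, 0, -18.3, 0], [0.67, 3.7, 0, 0, 0, -20.6, 0], [0.83, 4.09, 0, 0, 0, -22.9, 0], [1.0, 4.47, 0, 0, 0, -25.2, 0], [1.0, 4.47, 0, 0, 0, -25.2, 0], [1.0, 4.47, 0, 0, 0, -25.2, 0]],
])

```text
clock: 17.13
tool_pos: [0.4811, 0.2103, 0.0825]
orientation: [-179.9, 0.0, -47.5]
force: [-1.0, 6.1, 3.5]
opening: 0.0213
gripper_force: 30.0
```

```bash
python3 th.py
```

```text
17.1333 [0.48106443 0.21033076 0.08253116] [-1.79879663e+02  4.21656954e-02 -4.74986845e+01] [-0.99923516  6.11246066  3.4995266 ] 0.02128875542313489 r 0.10508768820046034 theta 0.6539117174380282 yaw-theta 0.6789560384233055
```

Request:
play_rows([
  [[0.01, 0.42, 0, 0, 0, -2.3, 0], [0.03, 0.84, 0, 0, 0, -4.6, 0], [0.08, 1.26, 0, 0, 0, -6.9, 0], [0.13, 1.67, 0, 0, 0, -9.2, 0], [0.21, 2.09, 0, 0, 0, -11.5, 0], [0.25, 2.29, 0, 0, 0, -12.6, 0], [0.25, 2.29, 0, 0, 0, -12.6, 0], [0.25, 2.29, 0, 0, 0, -12.6, 0], [0.25, 2.29, 0, 0, 0, -12.6, 0], [0.25, 2.29, 0, 0, 0, -12.6, 0]],
])

```text
clock: 17.97
tool_pos: [0.4656, 0.1934, 0.0825]
orientation: [-179.9, 0.1, -34.9]
force: [-4.4, 8.0, 4.8]
opening: 0.0213
gripper_force: 30.0
```

```bash
python3 th.py
python3 - <<'E'
from h import *
from plant import *
import pickle
# is the carrier still home? compare scene view before/after around grip block; project knowns
s=snapshot("scene");t=snapshot("top")
for n,q in(("scene",s),("top",t)):
    print(n,proj(q,[[.5666,.0279,.08],[.5666,.0279,.028]]).round(1))
E
```

```text
17.9667 [0.46561014 0.19343159 0.0825071 ] [-1.79869927e+02  5.49169517e-02 -3.49239535e+01] [-4.36070286  7.9710515   4.75452998] 0.02134932417141601 r 0.10499411430763603 theta 0.8723557834054316 yaw-theta 0.8984264974076523
scene [[287.4 255.9]
 [288.3 270.6]]
top [[311.1 199.5]
 [311.3 205.4]]
```

θ = 0.872, in the fourth valley, and still held. One numeric check that the carrier stayed home after release, then I'll hand in.

Run:
```python
from h import *
import pickle
t,s=pickle.load(open("ts5.pkl","rb"))
t0=pickle.load(open("s0.pkl","rb"))["top"]
for n,q,q0,c in(("top",t,t0,(311,200)),("scene",s,pickle.load(open("s0.pkl","rb"))["scene"],(287,256))):
    d=cv2.absdiff(q["frame"],q0["frame"]).max(2)[c[1]-30:c[1]+30,c[0]-30:c[0]+30]
    g=cv2.cvtColor(q["frame"],cv2.COLOR_RGB2GRAY)[c[1]-30:c[1]+30,c[0]-30:c[0]+30]
    m=((d>40)&(g<195)).astype(np.uint8)
    m=cv2.morphologyEx(m,cv2.MORPH_OPEN,np.ones((3,3)))
    k,l,st,ce=cv2.connectedComponentsWithStats(m)
    for i in range(1,k):
        if st[i,4]>25: print(n,st[i],ce[i]+np.array(c)-30,onz(q,ce[i]+np.array(c)-30,.075))
print("expected block top",(.5666,.0279,.08))
```

```text
top [27 32 11 12 78] [313.43589744 208.87179487] [[0.54632184 0.02178888 0.075     ]]
scene [ 32  28  28  21 426] [304.92018779 263.24178404] [[0.52830462 0.05180888 0.075     ]]
scene [  0  44  29  16 381] [270.32808399 278.45144357] [[0.61091735 0.08684042 0.075     ]]
scene [ 36  54  24   6 106] [305.97169811 283.13207547] [[0.53309831 0.11148621 0.075     ]]
expected block top (0.5666, 0.0279, 0.08)
```

Run:
```python
from h import *
from plant import *
import pickle
w=snapshot("wrist");pickle.dump(w,open("w6.pkl","wb"))
a=np.radians(8.6);R=np.array([[np.cos(a),-np.sin(a)],[np.sin(a),np.cos(a)]])
def P(x,y,z): return np.r_[R@[x,y]+[.5666,.0279],z]
print("pred corners",fproj(w,[P(x,y,.08) for x,y in((-.02,-.011),(-.02,.011),(.02,.011),(.02,-.011))]).round(1))
g=cv2.cvtColor(w["frame"],cv2.COLOR_RGB2GRAY)
c=fproj(w,P(0,0,.08))[0].astype(int);print(c)
# sample along press x and y lines at z=.08 (rectified rows)
for n,L in(("x",[P(x/1e3,0,.08) for x in range(-40,41,2)]),("y",[P(0,y/1e3,.08) for y in range(-24,25,2)])):
    p=fproj(w,L).round().astype(int);print(n,[int(g[v,u]) if 0<=u<640 and 0<=v<480 else -1 for u,v in p])
t,_=pickle.load(open("ts5.pkl","rb"));t0=pickle.load(open("s0.pkl","rb"))["top"]
for q in(t0,t): print(cv2.cvtColor(q["frame"],cv2.COLOR_RGB2GRAY)[184:222:2,300:326:2])
```

```text
pred corners [[520.8 -35.6]
 [495.1 -15.9]
 [436.3 -76.4]
 [464.6 -94.1]]
[480 -56]
x [19, 15, -1, -1, -1, -1, -1, -1, -1, -1, -1, -1, -1, -1, -1, -1, -1, -1, -1, -1, -1, -1, -1, -1, -1, -1, -1, -1, -1, -1, -1, -1, -1, -1, -1, -1, -1, -1, -1, -1, -1]
y [-1, -1, -1, -1, -1, -1, -1, -1, -1, -1, -1, -1, -1, -1, -1, -1, -1, -1, -1, -1, -1, -1, -1, -1, -1]
[[226 228 228 227 227 228 229 229 226 224 219 215 248]
 [225 224 219 211 203 189 168 151 139 164 186 195 246]
 [153 111  96  95  98 106 109 113 131 192 223 207 244]
 [190 186 205 224 233 245 248 248 248 227 218 202 235]
 [209 245 247 246 246 246 246 246 246 234 218 214 237]
 [195 235 246 245 245 246 245 245 245 232 216 217 237]
 [200 232 246 245 245 245 245 245 245 225 221 215 234]
 [220 215 244 245 245 245 245 245 245 229 221 217 210]
 [221 212 236 246 245 245 245 245 245 240 223 221 205]
 [221 220 232 246 245 245 245 245 246 241 224 221 193]
 [212 219 209 245 245 245 245 245 246 234 221 221 183]
 [194 212 199 246 245 245 245 245 245 218 220 221 195]
 [186 214 209 246 245 245 245 245 246 232 223 221 212]
 [224 221 219 245 245 245 245 2
[... 645 characters left out ...]
03 207 212 210 199 227 231 230 224 240]
 [229 226 246 212 209 212 211 199 166 218 231 227 221]
 [229 232 246 222 208 213 211 206 178 221 232 231 217]
 [230 234 245 232 204 214 212 209 176 217 232 230 206]
 [221 233 246 232 200 216 214 210 165 175 229 230 197]
 [208 219 208 226 200 216 216 212 169 158 230 231 208]
 [198 223 229 236 175 179 175 167 143 186 233 230 221]
 [232 230 245 248 132  87  87  80 125 199 233 230 229]
 [233 231 242 249 165 112 134 110 155 229 231 231 227]
 [232 230 227 247 227 219 227 230 241 247 233 230 225]
 [232 229 227 247 247 248 248 247 247 246 234 231 227]
 [235 230 227 246 247 247 246 246 246 246 228 231 231]
 [239 230 222 233 247 247 214 238 247 247 234 232 231]]
```

```bash
python3 -c "from plant import *; print(close_job())"
```

```text
the job is handed in; nothing more can be done
None
```

I slid the carrier against the end stop until the detent caught and released it, then pulled the lever four clicks (measured angle about 0.87 rad); the job is handed in with the gripper still holding the handle, at about 18 s.

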